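# Lay out the stripped mincer's parts in the parts tray

### The job

Lay the four washed parts of the mincer in the blue tray: the worm lying down in the long bay, and in the row of three short bays, starting at the end with the handle, first the four-armed knife (hub up), then the hole plate, then the ring with lugs. Each part must end lying flat on the floor of its bay, set down and not dropped. Leave the plain disc and the smooth ring, which belong to another machine, and the jar and scoop where they are.

Things in the scene. Friction and masses are not known exactly. Their poses are not given: they have to be found in the camera images.
- tray: Blue open tray, fixed, any yaw, 226 (x) by 286 (y) by 22 mm. Origin: centre of underside, z up. Floor top at z = 4; walls and partitions 4 thick, 22 high. Steel handle sticks out 32 at the +y end. Long bay: 90 (x) by 278 (y) inside, centre x = 64, y = 0. Row of three short bays, each 124 (x) by 90 (y) inside, centres x = -47, y = 94 (next to the handle), 0 (middle), -94 (far end).
- worm: Steel feed worm, 110 mm long, lying down: a screw flight of diameter 34 from x = -33 to 40, a square drive block 34 by 34 by 22 long at the -x end, a thin nose of diameter 14 at the +x end. Origin on its axis, in the middle of its length, 17 above what it lies on; its x axis runs along the worm. Mass centre within 8 of the origin. About 0.35 kg.
- knife: Mincer knife, steel: a cross of four arms, 60 mm from tip to tip, each 11 wide and 8 high, lying flat, with a round hub of diameter 30 in the middle that rises to 24 above the underside. Origin: centre of the underside, z up along the hub, x and y along the arms. About 0.09 kg.
- hole_plate: Mincer hole plate, round steel disc of diameter 54 mm, 9 mm thick, with sixteen dark round holes showing on both faces, lying flat. Origin at its centre, mid-thickness; z is its axis. About 0.13 kg.
- lugged_ring: Ring nut of the mincer, steel ring of outer diameter 58 mm, inner diameter 44, height 24, with four lugs 12 wide and 20 high that stand out on the outside to 37 from the axis, on its +x, -x, +y and -y sides (grip it between the lugs). Lies flat. Origin on its axis at mid-height; z is its axis. About 0.2 kg.
- plain_disc: Look-alike that does not belong: solid steel disc of diameter 54 mm, 9 mm thick, no holes, lying flat. Origin at its centre, mid-thickness.
- smooth_ring: Look-alike that does not belong: steel ring of outer diameter 58 mm, inner diameter 44, height 24, smooth outside, no lugs, lying flat. Origin on its axis at mid-height.
- jar: Bystander: white salt jar with a steel cap, diameter 64 mm, 70 mm high, standing on the far side of the table. Origin: centre of its underside.
- scoop: Bystander: steel salt scoop with a white handle, about 185 mm long, 55 wide, 30 high, lying on the far side of the table. Origin on its underside, near the back of the blade; x points to the open end.

How it is judged:
By the outcome, as a careful person would: the job done as asked, in the order asked, and still so for the second after the job is handed in, with the robot touching nothing.
It also fails if it takes over 96 s, if anything falls off the work surface, if the arm or the gripper's body presses on something with over 40 N, if the wrist force passes 120 N, or if a joint passes its speed limit or range.

### The arm

A 6-joint arm with a two-finger parallel gripper is mounted at the origin on the work surface. World frame = base frame: x ahead of the robot, y to its left, z up, the work surface at z = 0. Lengths are in m, angles in rad, forces in N, time in s.
With the tool pointing down it reaches from about 0.4 to 0.825 m from the base axis. Payload 7 kg.
Tool frame: the origin (TCP) lies on the centre line of the jaws, within the pads' length; the fingertips stand 11 mm ahead of it and the grasp point (between the pads) lies 8 mm behind it; z points along the fingers, y is the direction in which the jaws open and shut (so a half turn about z gives the same grasp; the last joint's range is limited). The gripper opens to 88 mm and grips with 3 to 60 N. Pads are 19 mm wide; open, the fingers measure 130 mm over their backs; the gripper's body (78 mm by 193 mm) begins 47 mm behind the grasp point.
Start: joints at [1.477, 0.359, 0.012, 0, -1.224, -0.288], TCP at [0.252, 0.626, 0.238] pointing down, gripper open.
Joint ranges: [-3.07, 3.07], [-1.43, 2.12], [-1.02, 1.25], [-3.03, 1.67], [-3.05, -0], [-3.03, 3.03]. Speed limits (rad/s): [2.39, 2.39, 3.01, 3.14, 3.14, 3.14].

### API

Orientations are given as [roll, pitch, yaw] about the fixed x, y, z axes, in that order (R = Rz(yaw) Ry(pitch) Rx(roll)).
In Python, from station import * gives the robot as it stands.
- The arm moves only by the tool play_rows, never from a script. Its argument "targets" is a list of rows, each a list of 7 numbers: the turn, a rotation vector about the world's x, y, z in rad, then the shift along the world's x, y, z in m, then the opening, from 0 (shut) to 1 (fully open). A call has 1 to 12 rows; each row shifts and turns the pose as measured when the row begins; what a row does not reach is not made up. A row lasts 1/8 s, in which the tool goes at most 62.5 mm and 10.7 degrees, less where a joint would pass 70% of its speed; a pose out of reach is approached as far as the arm can. A call is refused whole if a number of a shift passes 0.0625 or a number of a turn 0.188, either way. A call with a gripper value outside its range is refused whole. The fingers move at their own pace and stop on an object; "grip_force" is the grip in N (left out, the last holds). Time passes only in rows, so rows that do not move let the fingers close. It gives the time, the measured TCP pose, the force and the opening at its end, in the units of the state.
- get_state(): the state, without advancing time (a new reading comes with each control period).
- grab_frame(name): name is "side" or "top"; returns (picture, depth): 420x560x3 uint8, blue, green, red; 420x560 float32, m along the optical axis (not along the pixel's ray), 0 where there is no reading.
- camera_params(name): a dict with "camera_matrix" (3x3 intrinsics, pixels), "dist" ([k1, k2, p1, p2, k3] as OpenCV has them; the pictures are not rectified), "extrinsics" (4x4, takes a point from world to camera coordinates). Camera axes: x right, y up, looking along -z (the intrinsics and any distortion apply to the point x, -y, -z); pixel columns grow to the right and rows downward; lengths in m; the calibration is good to about 2 mm. A picture is of the moment at which its call begins. camera_params takes no time and is no camera call.
- job_done(): hands the job in, once; it reports no verdict.
The state is a dict: "t": time; "q": joint angles; "qd": joint speeds; "joint_efforts": joint torques, N m; "eef_pos": TCP position; "ee_rot": TCP orientation; "force": force on the tool from outside, world axes, zero at the start; "moment": the same for the moment, N m; "width": finger opening in m.
Only numpy, scipy, OpenCV 4.12 (cv2) and the standard library are available. Lean on these libraries where they do the work, as an engineer would, in place of code of your own. Each camera call takes 0.05 s, during which the arm holds its last target.

## Working session

There is one attempt and no reset: what is moved stays moved. The work goes in short steps, Python scripts to look and compute and a tool call to move; the robot and the scene stay as the last step left them, time stands still between calls to the robot, and variables do not carry over. Pictures are saved under pics/ and viewed, and the job is handed in when it is done.

Besides the shell and the picture viewer there is one more tool, called after "Emit:" by a JSON object that holds its "fn" and its "kwargs". play_rows: Moves the arm, as the interface text tells. Its arguments: {"type":"object","properties":{"targets":{"type":"array","items":{"type":"array","items":{"type":"number"}}},"grip_force":{"type":"number"}},"required":["targets"]}

```bash
ls; mkdir -p pics; python3 - <<'E'
from station import *
import cv2,numpy as np
s=get_state()
print(s)
for n in("top","side"):
    p,d=grab_frame(n); cv2.imwrite(f"pics/{n}0.png",p); np.save(f"pics/{n}0.npy",d)
    c=camera_params(n); print(n,c)
E
```

```text
pics
{'t': 0.0, 'q': array([ 1.47707201e+00,  3.59351931e-01,  1.10555697e-02, -3.63503946e-04,
       -1.22412076e+00, -2.88088979e-01]), 'qd': array([-8.88253311e-05,  7.17136064e-04,  1.41948862e-03, -1.35036512e-05,
       -9.35337573e-04, -1.06226304e-03]), 'joint_efforts': array([-2.26565724e-03, -5.82722390e+01,  2.93057907e+01,  6.99756503e+00,
        7.07566258e-03, -1.58204384e-04]), 'eef_pos': array([0.25135682, 0.62593133, 0.23664145]), 'ee_rot': array([ 3.13994156e+00, -1.32909676e-04, -3.81936975e-01]), 'force': array([ 0.33814157, -0.47331003,  0.13110194]), 'moment': array([ 0.00846164, -0.00433878,  0.05273272]), 'width': 0.08740442456017146}
top {'camera_matrix': array([[465.82912834,   0.        , 282.43418521],
       [  0.        , 465.82912834, 218.3272514 ],
       [  0.        ,   0.        ,   1.        ]]), 'dist': array([-0.08555054,  0.        ,  0.        ,  0.        ,  0.        ]), 'extrinsics': array([[ 0.01255604, -0.99951943, -0.02834161,  0.00941114],
       [ 0.98117381,  0.00685287,  0.19300519, -0.53461981],
       [-0.19271821, -0.03023143,  0.98078833, -0.99637199],
       [ 0.        ,  0.        ,  0.        ,  1.        ]])}
side {'camera_matrix': array([[464.3426196 ,   0.        , 284.52041149],
       [  0.        , 464.3426196 , 203.53839039],
       [  0.        ,   0.        ,   1.        ]]), 'dist': array([-0.01429423,  0.        ,  0.        ,  0.        ,  0.        ]), 'extrinsics': array([[-0.99016909, -0.13952401, -0.00991119,  0.53022763],
       [ 0.09228057, -0.70485464,  0.70332371, -0.09835711],
       [-0.10511649,  0.69549478,  0.71080063, -1.21376839],
       [ 0.        ,  0.        ,  0.        ,  1.        ]])}
```

View pics/top0.png

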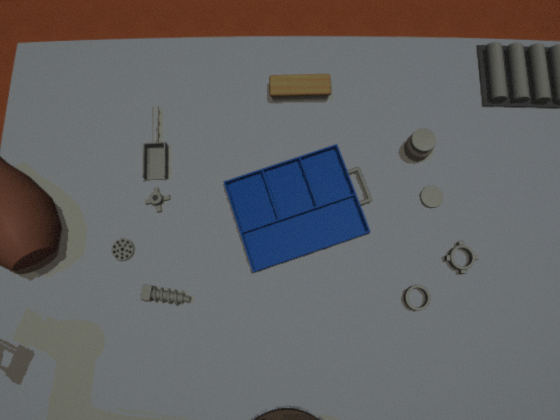

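View pics/side0.png

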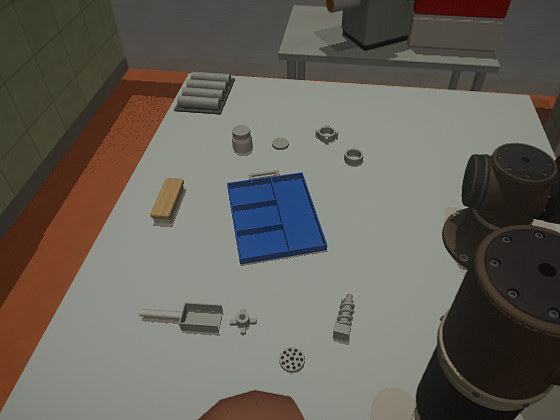

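The top view shows the knife (157,200), hole plate (123,249), worm (165,295), tray (297,208) with its handle at (360,186), plain disc (430,196), lugged ring (461,257) and smooth ring (416,297). The side view agrees. Next I'll measure positions.

```bash
cat > h.py <<'E'
import cv2,numpy as np
from station import *
C={n:camera_params(n) for n in("top","side")}
def ray(n,uv):
    c=C[n]; uv=np.array(uv,float).reshape(-1,1,2)
    p=cv2.undistortPoints(uv,c["camera_matrix"],c["dist"]).reshape(-1,2)
    E=c["extrinsics"];R=E[:3,:3];t=E[:3,3]
    d=np.c_[p[:,0],-p[:,1],-np.ones(len(p))]@R
    return -R.T@t,d
def plane(n,uv,z):
    o,d=ray(n,uv); return o+d*((z-o[2])/d[:,2])[:,None]
def proj(n,P):
    c=C[n];E=c["extrinsics"];q=np.asarray(P,float).reshape(-1,3)@E[:3,:3].T+E[:3,3]
    q=q*[1,-1,-1]
    return cv2.projectPoints(q.reshape(-1,1,3),np.zeros(3),np.zeros(3),c["camera_matrix"],c["dist"])[0].reshape(-1,2)
def cloud(n,d,mask):
    v,u=np.nonzero(mask&(d>0)); o,r=ray(n,np.c_[u,v]); return o+r*d[v,u][:,None]
def crop(im,x0,y0,w,h,k):
    return cv2.resize(im[y0:y0+h,x0:x0+w],None,fx=k,fy=k,interpolation=cv2.INTER_CUBIC)
E
python3 - <<'E'
from h import *
a=cv2.imread("pics/top0.png");b=cv2.imread("pics/side0.png")
o=np.hstack([crop(a,100,180,100,130,4),crop(a,390,180,100,130,4)]);cv2.imwrite("pics/c1.png",o)
o=np.hstack([crop(b,180,290,180,90,2),crop(b,220,110,180,90,2)]);o2=crop(b,220,290,200,90,4)[:, :720]
cv2.imwrite("pics/c2.png",o2);cv2.imwrite("pics/c3.png",crop(a,210,130,170,150,4)); cv2.imwrite("pics/c4.png",crop(b,260,115,120,60,6))
E
```

```text
(no output)
```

View pics/c1.png

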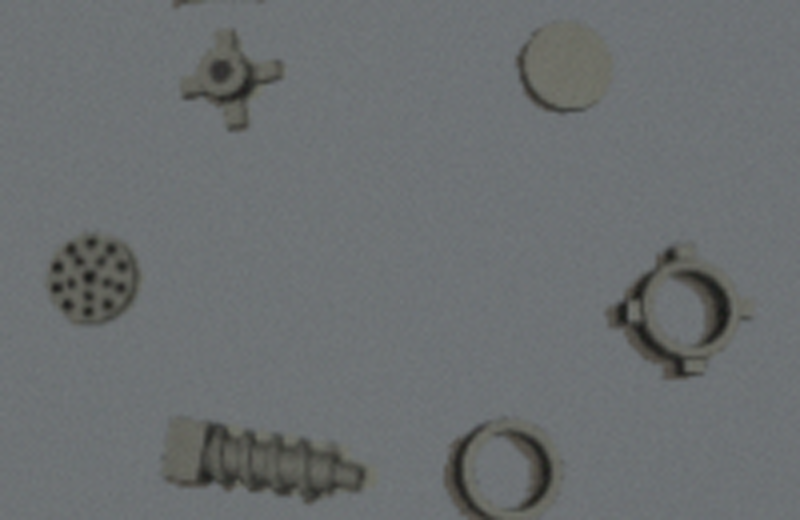

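View pics/c2.png

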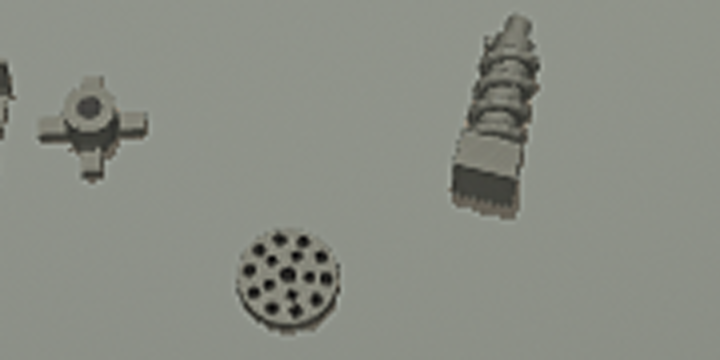

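View pics/c3.png

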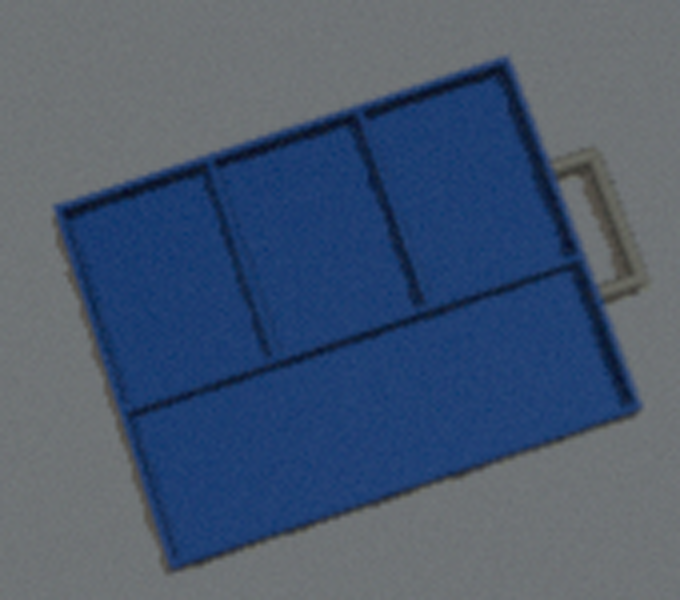

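View pics/c4.png

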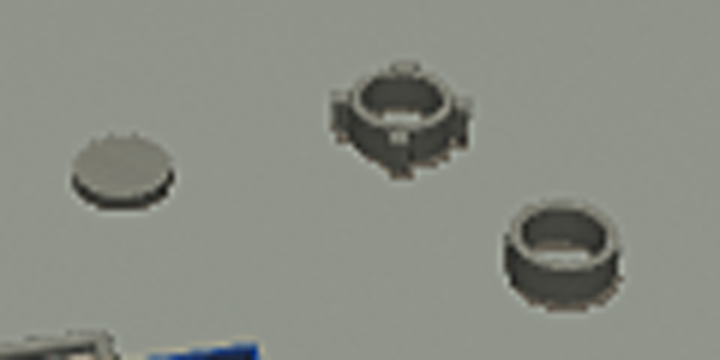

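Crops show the knife hub-up with its hub at about (155,197), the plate with holes at (123,249), the worm block at its left end (145,293) and nose at (190,298), and the lugged ring centred at about (462,257) with lugs nearly along the image axes. Now the positions.

```bash
python3 - <<'E'
from h import *
for n in("top","side"):
    d=np.load(f"pics/{n}0.npy");im=cv2.imread(f"pics/{n}0.png")
    hsv=cv2.cvtColor(im,cv2.COLOR_BGR2HSV)
    m=((hsv[...,0]>100)&(hsv[...,0]<125)&(hsv[...,1]>130)).astype(np.uint8)
    cs=max(cv2.findContours(m,0,1)[0],key=cv2.contourArea)[:,0].astype(float)
    for z in(0.022,):
        P=plane(n,cs,z)[:,:2].astype(np.float32); r=cv2.minAreaRect(P); print(n,"tray",r)
        ap=cv2.boxPoints(r);print(ap.round(4).tolist())
    boxes={"top":dict(knife=(140,185,175,214),plate=(108,235,138,264),worm=(136,280,196,310),lug=(440,235,484,280),smooth=(400,282,432,315),disc=(417,182,446,212)),
     "side":dict(knife=(228,307,260,338),plate=(276,344,308,374),worm=(330,292,358,342),lug=(312,122,342,148),smooth=(341,146,366,170),disc=(270,136,292,152))}[n]
    full=np.ones(d.shape,bool)
    for k,(x0,y0,x1,y1) in boxes.items():
        M=np.zeros(d.shape,bool);M[y0:y1,x0:x1]=1
        P=cloud(n,d,M); zs=P[:,2]
        z0=np.median(zs[zs<np.percentile(zs,60)])
        Q=P[zs>0.006]
        print(n,k,"ztab",round(z0,4),"zmax",np.percentile(zs,[90,97,100]).round(4),"N",len(Q),"mean",Q.mean(0).round(4),"lo",Q.min(0).round(4),"hi",Q.max(0).round(4))
E
```

```text
top tray ((0.5694409012794495, -0.014756336808204651), (0.226082906126976, 0.2849240005016327), 19.37143898010254)
[[0.4154999852180481, 0.08209999650716782], [0.5101000070571899, -0.186599999666214], [0.7232999801635742, -0.11169999837875366], [0.6287999749183655, 0.15710000693798065]]
top knife ztab 0.0002 zmax [0.0225 0.0256 0.0291] N 255 mean [0.5869 0.3163 0.0169] lo [0.559 0.288 0.006] hi [0.6184 0.3487 0.0291]
top plate ztab 0.0008 zmax [0.011  0.0127 0.0156] N 351 mean [0.4661 0.3939 0.0098] lo [0.4407 0.3682 0.0062] hi [0.4906 0.4218 0.0156]
top worm ztab 0.0004 zmax [0.0328 0.0356 0.0398] N 631 mean [0.3611 0.2842 0.0285] lo [0.3369 0.221  0.0062] hi [0.384  0.3515 0.0398]
top lug ztab 0.0003 zmax [0.0231 0.0257 0.0299] N 424 mean [ 0.4528 -0.3952  0.0208] lo [ 0.4167 -0.4344  0.0061] hi [ 0.4885 -0.3582  0.0299]
top smooth ztab 0.0004 zmax [0.0246 0.0264 0.0291] N 309 mean [ 0.3617 -0.2886  0.0215] lo [ 0.3337 -0.3179  0.0061] hi [ 0.3894 -0.258   0.0291]
top disc ztab 0.0011 zmax [0.0111 0.0127 0.0153] N 377 mean [ 0.5992 -0.3359  0.0098] lo [ 0.5727 -0.3617  0.006 ] hi [
[... 468 characters left out ...]
ab -0.0011 zmax [0.0083 0.0096 0.0119] N 338 mean [0.4651 0.396  0.0078] lo [0.4383 0.3684 0.006 ] hi [0.4916 0.4218 0.0119]
side worm ztab -0.0014 zmax [0.031  0.0334 0.037 ] N 608 mean [0.3604 0.2936 0.0255] lo [0.3385 0.2248 0.0066] hi [0.3824 0.3375 0.037 ]
side lug ztab -0.0022 zmax [0.0196 0.0227 0.0279] N 209 mean [ 0.4524 -0.3919  0.0166] lo [ 0.4165 -0.4351  0.0061] hi [ 0.4893 -0.3563  0.0279]
side smooth ztab -0.0018 zmax [0.0207 0.0233 0.0276] N 194 mean [ 0.3605 -0.2863  0.0167] lo [ 0.3326 -0.3201  0.006 ] hi [ 0.389  -0.2573  0.0276]
side disc ztab -0.0019 zmax [0.0085 0.01   0.0127] N 102 mean [ 0.5976 -0.3349  0.0081] lo [ 0.5708 -0.3596  0.0061] hi [ 0.6228 -0.3063  0.0127]
```

```bash
python3 - <<'E'
from h import *
from scipy.optimize import least_squares
B={"top":dict(knife=(140,185,175,214),plate=(108,235,138,264),worm=(136,280,200,310),lug=(440,235,484,280)),
     "side":dict(knife=(228,307,260,338),plate=(276,344,308,374),worm=(330,288,358,342),lug=(312,122,342,148))}
for n in B:
    d=np.load(f"pics/{n}0.npy")
    off={"top":.0005,"side":-.002}[n]
    for k,(x0,y0,x1,y1) in B[n].items():
        M=np.zeros(d.shape,bool);M[y0:y1,x0:x1]=1
        P=cloud(n,d,M);P[:,2]-=off
        if k=="plate":
            r=cv2.minEnclosingCircle(P[P[:,2]>.0055][:,:2].astype(np.float32));print(n,k,r)
        if k=="knife":
            r=cv2.minEnclosingCircle(P[P[:,2]>.0175][:,:2].astype(np.float32));print(n,k,"hub",r)
            Q=P[(P[:,2]>.005)]; c=np.array(r[0]); v=Q[:,:2]-c; rr=np.hypot(*v.T);v=v[rr>19];a=np.arctan2(v[:,1],v[:,0])
            print("arm ang",np.degrees(np.angle(np.exp(4j*a).sum())/4))
        if k=="lug":
            Q=P[P[:,2]>.019][:,:2]
            # circle fit of the rim points within reach of a median radius
            c=(Q.max(0)+Q.min(0))/2
            for _ in range(5):
                rr=np.hypot(*(Q-c).T); S=Q[(rr<29.5e-3)&(rr>20e-3)]
                f=least_squares(lambda p:np.hypot(*(S-p[:2]).T)-.0255,c);c=f.x
            v=P[P[:,2]>.012][:,:2]-c; rr=np.hypot(*v.T);v=v[rr>31e-3];a=np.arctan2(v[:,1],v[:,0])
            print(n,k,c,len(S),"lug ang",np.degrees(np.angle(np.exp(4j*a).sum())/4),len(v))
        if k=="worm":
            Q=P[P[:,2]>.01][:,:2].astype(np.float32); r=cv2.minAreaRect(Q);print(n,k,r)
            H=P[P[:,2]>.022][:,:2]; w,V=np.linalg.eigh(np.cov(H.T));e=V[:,1]*np.sign(-V[1,1]);print("pca",np.degrees(np.arctan2(e[1],e[0])))
            t=(H-H.mean(0))@e; s=(H-H.mean(0))@[-e[1],e[0]]
            print("extent",t.min(),t.max(),s.min(),s.max(),H.mean(0))
E
```

```text
top knife hub ((0.5882393717765808, 0.31688064336776733), 0.015394146554172039)
arm ang 0.0
top plate ((0.46750500798225403, 0.39480146765708923), 0.0272944625467062)
top worm ((0.36063873767852783, 0.2790774703025818), (0.11184871941804886, 0.034201573580503464), 82.364013671875)
pca -97.95196427075074
extent -0.04773081815667565 0.06420884195022948 -0.01708015387868069 0.017090083557640783 [0.36152878 0.28730241]
top lug [ 0.45416152 -0.39580151] 239 lug ang 0.8076091184190912 69
side knife hub ((0.5871551036834717, 0.3183403015136719), 0.01605093479156494)
arm ang 0.0
side plate ((0.46547919511795044, 0.3947979509830475), 0.027810249477624893)
side worm ((0.35851481556892395, 0.2799779772758484), (0.11229149997234344, 0.03375794366002083), 82.34315490722656)
pca -98.35183675250504
extent -0.04267308914916897 0.0696916736194248 -0.016886636916137423 0.016600809412538425 [0.36018596 0.29338295]
side lug [ 0.45190014 -0.39385352] 86 lug ang 1.4770391306970363 34
```

Emit:
{"fn": "play_rows", "kwargs": {"targets": [[0,0,-0.165,0.0136,-0.0433,-0.014,1],[0,0,-0.165,0.0136,-0.0433,-0.014,1],[0,0,-0.165,0.0136,-0.0433,-0.014,1],[0,0,-0.165,0.0136,-0.0433,-0.014,1],[0,0,-0.165,0.0136,-0.0433,-0.014,1],[0,0,-0.165,0.0136,-0.0433,-0.014,1],[0,0,-0.165,0.0136,-0.0433,-0.014,1],[0,0,-0.165,0.0136,-0.0433,-0.014,1]]}}

```text
t: 1.1
eef_pos: [0.3604, 0.2702, 0.119]
ee_rot: [3.138, -0.002, -1.74]
force: [0.1, -0.1, -0.4]
width: 0.0875
```

Emit:
{"fn": "play_rows", "kwargs": {"targets": [[0,0,0.035,0,0.0093,-0.03,1],[0,0,0,0,0,-0.03,1],[0,0,0,0,0,0,1]]}}

```text
t: 1.48
eef_pos: [0.3605, 0.2752, 0.0571]
ee_rot: [3.137, -0.003, -1.712]
force: [-0.5, -0.6, 1.2]
width: 0.088
```

Emit:
{"fn": "play_rows", "kwargs": {"targets": [[0,-0.005,0.007,0,0.0043,-0.02,1],[0,0,0,0,0,-0.015,1],[0,0,0,0,0,-0.007,1],[0,0,0,0,0,0,1]]}}

```text
t: 1.98
eef_pos: [0.362, 0.2824, 0.0178]
ee_rot: [-3.139, 0.001, -1.702]
force: [-0.7, -0.1, 0.6]
width: 0.0876
```

```bash
python3 - <<'E'
from h import *
for i in range(3):
    s=get_state();print(s["t"],s["eef_pos"],s["ee_rot"],s["qd"].round(4))
for n in("top","side"):
    p,d=grab_frame(n); cv2.imwrite(f"pics/{n}1.png",p)
    s=get_state();print(s["t"],s["eef_pos"],s["ee_rot"])
a=cv2.imread("pics/top1.png");b=cv2.imread("pics/side1.png")
cv2.imwrite("pics/d1.png",np.hstack([crop(a,80,230,130,130,3),crop(b,280,250,130,130,3)]))
E
```

```text
1.975 [0.36195697 0.28235972 0.01782642] [-3.13854356e+00  9.61546136e-04 -1.70241165e+00] [ 0.0025 -0.0136  0.0112  0.0038 -0.0111 -0.0005]
1.975 [0.36195697 0.28235972 0.01782642] [-3.13854356e+00  9.61546136e-04 -1.70241165e+00] [ 0.0025 -0.0136  0.0112  0.0038 -0.0111 -0.0005]
1.975 [0.36195697 0.28235972 0.01782642] [-3.13854356e+00  9.61546136e-04 -1.70241165e+00] [ 0.0025 -0.0136  0.0112  0.0038 -0.0111 -0.0005]
2.025 [0.36211491 0.28257088 0.01812463] [-3.13825080e+00  1.58151497e-03 -1.70233108e+00]
2.075 [0.36214149 0.28258552 0.01819335] [-3.13817988e+00  1.92177764e-03 -1.70251437e+00]
```

View pics/d1.png

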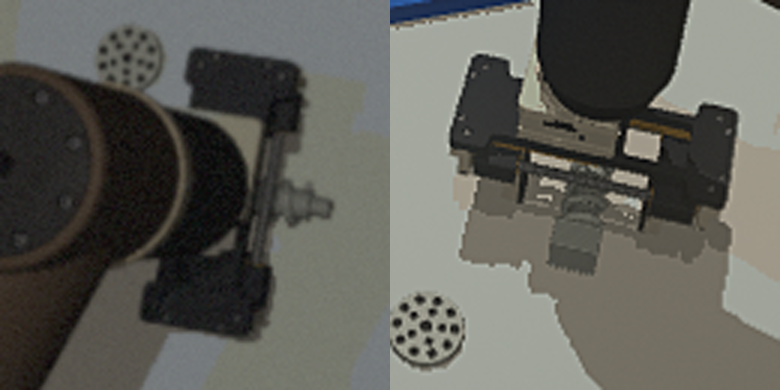

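The jaws straddle the worm midway between block and nose in both views. Lower a bit and grip.

Emit:
{"fn": "play_rows", "kwargs": {"targets": [[0,0,0,-0.002,-0.003,-0.0045,1],[0,0,0,0,0,0,1],[0,0,0,0,0,0,0.3],[0,0,0,0,0,0,0.3],[0,0,0,0,0,0,0.3],[0,0,0,0,0,0,0.3]], "grip_force": 25}}

```text
t: 2.82
eef_pos: [0.3604, 0.28, 0.0147]
ee_rot: [-3.137, 0.004, -1.702]
force: [-0.2, 0.1, -0.8]
width: 0.0536
```

Emit:
{"fn": "play_rows", "kwargs": {"targets": [[0,0,0,0,0,0,0.2],[0,0,0,0,0,0,0.2],[0,0,0,0,0,0,0.2],[0,0,0,0,0,0,0.2],[0,0,0,0,0,0,0.2],[0,0,0,0,0,0,0.2]], "grip_force": 30}}

```text
t: 3.58
eef_pos: [0.3604, 0.28, 0.0147]
ee_rot: [-3.137, 0.004, -1.702]
force: [0.2, 0.1, -0.3]
width: 0.0331
```

Emit:
{"fn": "play_rows", "kwargs": {"targets": [[0,0,0,0,0,0.015,0.2],[0,0,0,0,0,0.03,0.2],[0,0,0,0,0,0.03,0.2],[0,0,0.05,0.02,-0.04,0.015,0.2],[0,0,0.08,0.025,-0.055,0,0.2],[0,0,0.08,0.025,-0.055,0,0.2],[0,0,0.08,0.025,-0.055,0,0.2],[0,0,0.08,0.025,-0.055,0,0.2],[0,0,0.05,0.018,-0.035,0,0.2],[0,0,0.02,0.005,-0.01,0,0.2],[0,0,0,0,0,0,0.2]]}}

```text
t: 4.95
eef_pos: [0.5012, -0.0376, 0.1024]
ee_rot: [3.138, 0.001, -1.249]
force: [1.5, 1.0, -3.6]
width: 0.0332
```

```bash
python3 - <<'E'
from h import *
for n in("top","side"):
    p,d=grab_frame(n); cv2.imwrite(f"pics/{n}2.png",p);np.save(f"pics/{n}2.npy",d)
a=cv2.imread("pics/top2.png");b=cv2.imread("pics/side2.png")
cv2.imwrite("pics/d2.png",np.hstack([crop(a,210,130,190,190,2),crop(b,200,120,190,190,2)]))
s=get_state();print(s["eef_pos"],s["ee_rot"],s["force"],s["width"])
E
```

```text
[ 0.50095353 -0.03666629  0.10264015] [ 3.13872654e+00  1.11167842e-03 -1.24767996e+00] [ 0.2962628   0.22110652 -3.49865261] 0.03328378336063449
```

View pics/d2.png

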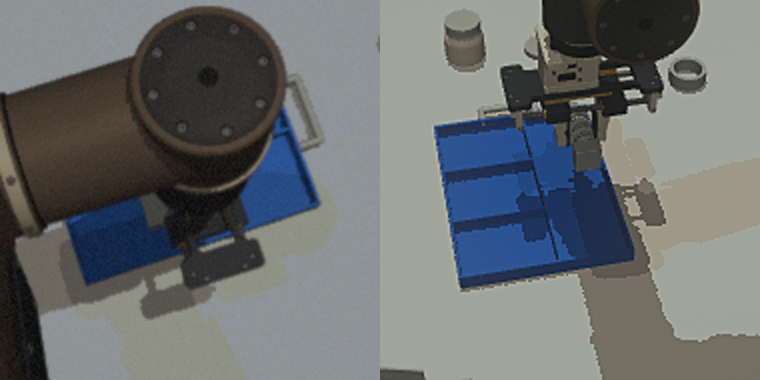

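Emit:
{"fn": "play_rows", "kwargs": {"targets": [[0,0,0.016,0.008,0.0,-0.01,0.2],[0,0,0,0,0,-0.02,0.2],[0,0,0,0,0,-0.02,0.2],[0,0,0,0,0,-0.01,0.2],[0,0,0,0,0,0,0.2]]}}

```text
t: 5.68
eef_pos: [0.5101, -0.0331, 0.0395]
ee_rot: [3.14, 0.001, -1.224]
force: [-0.6, 0.5, -3.9]
width: 0.0333
```

Emit:
{"fn": "play_rows", "kwargs": {"targets": [[0,0,-0.005,-0.001,-0.003,-0.006,0.2],[0,0,0,0,0,-0.006,0.2],[0,0,0,0,0,-0.003,0.2],[0,0,0,0,0,0,0.2]]}}

```text
t: 6.18
eef_pos: [0.5102, -0.0358, 0.0249]
ee_rot: [-3.141, 0.001, -1.228]
force: [-0.1, -0.2, -4.4]
width: 0.0332
```

Emit:
{"fn": "play_rows", "kwargs": {"targets": [[0,0,0,-0.0005,0,-0.003,0.2],[0,0,0,0,0,-0.0015,0.2],[0,0,0,0,0,-0.001,0.2],[0,0,0,0,0,0,0.2]]}}

```text
t: 6.68
eef_pos: [0.51, -0.0358, 0.0195]
ee_rot: [-3.14, 0.001, -1.228]
force: [-0.0, -0.1, -4.5]
width: 0.0335
```

Emit:
{"fn": "play_rows", "kwargs": {"targets": [[0,0,0,0,0,-0.001,0.2],[0,0,0,0,0,-0.0005,0.2],[0,0,0,0,0,0,0.2]]}}

```text
t: 7.05
eef_pos: [0.5102, -0.0357, 0.0188]
ee_rot: [-3.14, 0.001, -1.228]
force: [-0.7, 0.6, -3.6]
width: 0.0332
```

Emit:
{"fn": "play_rows", "kwargs": {"targets": [[0,0,0,0,0,-0.001,0.2],[0,0,0,0,0,-0.0005,0.2],[0,0,0,0,0,0,0.2]]}}

```text
t: 7.42
eef_pos: [0.5102, -0.0357, 0.0188]
ee_rot: [-3.139, 0.0, -1.227]
force: [-0.7, -0.7, -2.9]
width: 0.0333
```

Emit:
{"fn": "play_rows", "kwargs": {"targets": [[0,0,0,0,0,-0.002,0.2],[0,0,0,0,0,-0.001,0.2]]}}

```text
t: 7.68
eef_pos: [0.5103, -0.0358, 0.0186]
ee_rot: [-3.139, -0.0, -1.226]
force: [-6.4, 2.1, 12.6]
width: 0.0332
```

Emit:
{"fn": "play_rows", "kwargs": {"targets": [[0,0,0,0,0,0.0003,0.2],[0,0,0,0,0,0,0.46],[0,0,0,0,0,0,0.46],[0,0,0,0,0,0,0.46]]}}

```text
t: 8.18
eef_pos: [0.5117, -0.0355, 0.019]
ee_rot: [-3.136, -0.001, -1.226]
force: [-0.6, 0.2, -0.2]
width: 0.0403
```

```bash
python3 - <<'E'
from h import *
for n in("top","side"):
    p,d=grab_frame(n); cv2.imwrite(f"pics/{n}3.png",p)
a=cv2.imread("pics/top3.png");b=cv2.imread("pics/side3.png")
cv2.imwrite("pics/d3.png",np.hstack([crop(a,210,130,190,190,2),crop(b,220,150,127,127,3)[:380]]))
E
```

```text
(no output)
```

View pics/d3.png

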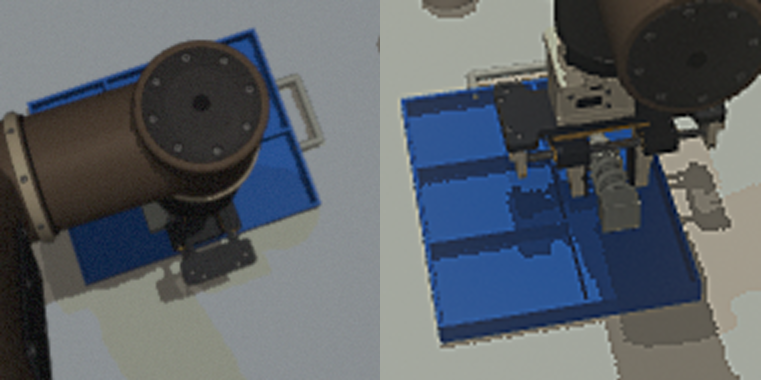

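The worm rests in the long bay, and both fingers are clear of it. Lift straight up and go to the knife.

Emit:
{"fn": "play_rows", "kwargs": {"targets": [[0,0,0,0,0,0.01,0.46],[0,0,0,0,0,0.03,0.46],[0,0,0,0,0,0.04,0.6],[0,0,0.1,0,0.03,0.02,0.6],[0,0,0.175,0.012,0.052,0,0.6],[0,0,0.175,0.012,0.052,0,0.6],[0,0,0.175,0.012,0.052,0,0.6],[0,0,0.175,0.012,0.052,0,0.6],[0,0,0.175,0.012,0.052,0,0.6],[0,0,0.15,0.01,0.04,0,0.6],[0,0,0.05,0.003,0.01,0,0.6],[0,0,0,0,0,0,0.6]]}}

```text
t: 9.78
eef_pos: [0.5857, 0.3161, 0.1316]
ee_rot: [-3.13, -0.006, -0.013]
force: [-1.0, -0.8, -0.8]
width: 0.0526
```

```bash
python3 - <<'E'
from h import *
for n in("top","side"):
    p,d=grab_frame(n); cv2.imwrite(f"pics/{n}4.png",p);np.save(f"pics/{n}4.npy",d)
b=cv2.imread("pics/side4.png");a=cv2.imread("pics/top4.png")
cv2.imwrite("pics/d4.png",np.hstack([crop(a,210,130,190,190,2),crop(b,210,150,127,127,3)[:380]]))
print(get_state()["eef_pos"])
E
```

```text
[0.58554019 0.31492147 0.13157794]
```

View pics/d4.png

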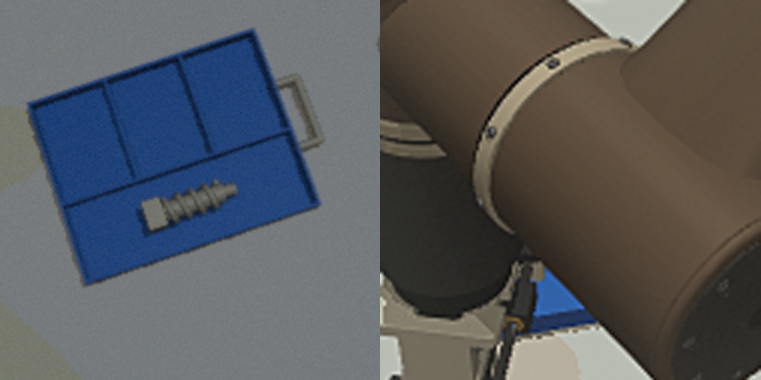

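Emit:
{"fn": "play_rows", "kwargs": {"targets": [[-0.011,0.006,0.013,0.002,0.0026,-0.025,0.6],[0,0,0,0,0,-0.03,0.6],[0,0,0,0,0,-0.02,0.6],[0,0,0,0,0,-0.005,0.6],[0,0,0,0,0,0,0.6]]}}

```text
t: 10.5
eef_pos: [0.587, 0.3132, 0.049]
ee_rot: [3.14, 0.001, -0.008]
force: [0.3, -0.3, 0.6]
width: 0.0528
```

Emit:
{"fn": "play_rows", "kwargs": {"targets": [[0,0,0.008,0.001,0.0045,-0.006,0.6],[0,0,0,0,0,-0.006,0.6],[0,0,0,0,0,-0.005,0.6],[0,0,0,0,0,0,0.6]]}}

```text
t: 11.0
eef_pos: [0.5889, 0.3185, 0.0328]
ee_rot: [-3.141, -0.001, 0.0]
force: [0.1, -0.2, -0.4]
width: 0.0528
```

```bash
python3 - <<'E'
from h import *
for n in("top","side"):
    p,d=grab_frame(n); cv2.imwrite(f"pics/{n}5.png",p)
b=cv2.imread("pics/side5.png");a=cv2.imread("pics/top5.png")
cv2.imwrite("pics/d5.png",np.hstack([crop(a,100,130,127,127,3),crop(b,180,265,127,127,3)]))
print(get_state()["eef_pos"])
E
```

```text
[0.58915021 0.31870229 0.0333181 ]
```

View pics/d5.png

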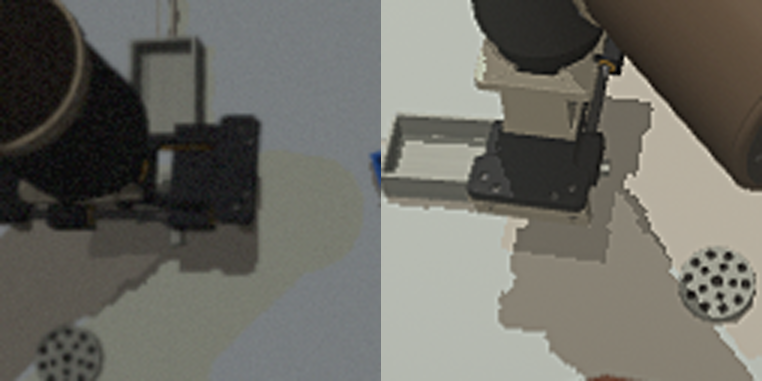

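The gripper hides the knife here. The pose matches the measured hub, and the body is well above the scoop. Go down and grip the hub.

Emit:
{"fn": "play_rows", "kwargs": {"targets": [[0,0,0,-0.0015,-0.001,-0.005,0.6],[0,0,0,0,0,-0.004,0.6],[0,0,0,0,0,-0.002,0.6],[0,0,0,0,0,0,0.6]], "grip_force": 15}}

```text
t: 11.6
eef_pos: [0.5876, 0.3177, 0.0218]
ee_rot: [-3.14, -0.002, 0.001]
force: [-0.3, -0.2, -0.1]
width: 0.0525
```

Emit:
{"fn": "play_rows", "kwargs": {"targets": [[0,0,0,0,0,0,0.2],[0,0,0,0,0,0,0.2],[0,0,0,0,0,0,0.2],[0,0,0,0,0,0,0.2],[0,0,0,0,0,0,0.2]]}}

```text
t: 12.22
eef_pos: [0.5878, 0.3179, 0.0221]
ee_rot: [-3.14, -0.002, 0.001]
force: [-0.2, 0.1, 0.3]
width: 0.0294
```

Emit:
{"fn": "play_rows", "kwargs": {"targets": [[0,0,0,0,0,0.015,0.2],[0,0,0,0,0,0.03,0.2],[0,0,0,0,0,0.03,0.2],[0,0,-0.1,0.006,-0.03,0.01,0.2],[0,0,-0.175,0.008,-0.055,0,0.2],[0,0,-0.175,0.008,-0.055,0,0.2],[0,0,-0.175,0.008,-0.055,0,0.2],[0,0,-0.175,0.008,-0.055,0,0.2],[0,0,-0.175,0.008,-0.055,0,0.2],[0,0,-0.17,0.008,-0.055,0,0.2],[0,0,-0.08,0.003,-0.03,0,0.2],[0,0,0,0,-0.005,0,0.2]]}}

```text
t: 13.72
eef_pos: [0.6471, -0.0878, 0.1235]
ee_rot: [-3.129, -0.008, -1.261]
force: [0.2, -0.6, -0.7]
width: 0.0296
```

```bash
python3 - <<'E'
from h import *
for n in("top","side"):
    p,d=grab_frame(n); cv2.imwrite(f"pics/{n}6.png",p);np.save(f"pics/{n}6.npy",d)
b=cv2.imread("pics/side6.png");a=cv2.imread("pics/top6.png")
cv2.imwrite("pics/d6.png",np.hstack([crop(a,210,130,190,190,2),crop(b,210,110,127,127,3)[:380]]))
print(get_state()["eef_pos"])
E
```

```text
[ 0.64709848 -0.08636604  0.12343272]
```

View pics/d6.png

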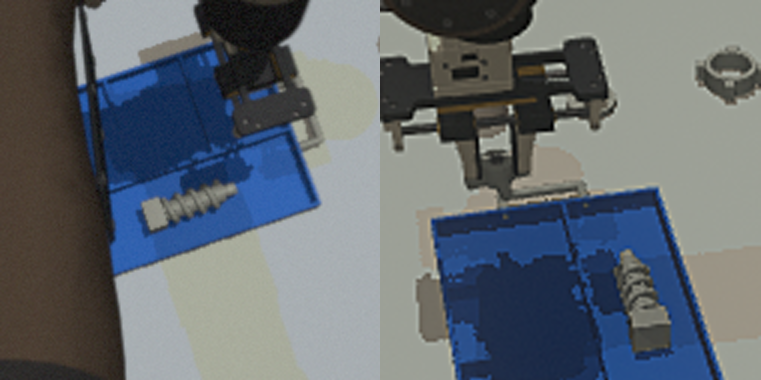

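Emit:
{"fn": "play_rows", "kwargs": {"targets": [[0.004,0.014,0.029,-0.002,-0.0015,-0.025,0.2],[0,0,0,0,0,-0.025,0.2],[0,0,0,0,0,-0.018,0.2],[0,0,0,0,0,-0.005,0.2],[0,0,0,0,0,0,0.2]]}}

```text
t: 14.45
eef_pos: [0.6465, -0.0827, 0.0515]
ee_rot: [-3.137, -0.001, -1.219]
force: [1.1, 1.4, 0.2]
width: 0.0296
```

Emit:
{"fn": "play_rows", "kwargs": {"targets": [[0.001,0.004,-0.013,-0.0015,-0.005,-0.006,0.2],[0,0,0,0,0,-0.007,0.2],[0,0,0,0,0,-0.004,0.2],[0,0,0,0,0,0,0.2]]}}

```text
t: 14.95
eef_pos: [0.6459, -0.088, 0.0351]
ee_rot: [-3.138, 0.001, -1.233]
force: [0.6, -0.7, -1.8]
width: 0.0294
```

Emit:
{"fn": "play_rows", "kwargs": {"targets": [[0.001,0.003,0,-0.0005,0,-0.004,0.2],[0,0,0,0,0,-0.002,0.2],[0,0,0,0,0,-0.001,0.2],[0,0,0,0,0,0,0.2]]}}

```text
t: 15.45
eef_pos: [0.6456, -0.088, 0.0278]
ee_rot: [-3.141, 0.003, -1.233]
force: [-1.2, -0.4, 0.0]
width: 0.0293
```

Emit:
{"fn": "play_rows", "kwargs": {"targets": [[0,0,0,0,0,-0.0012,0.2],[0,0,0,0,0,-0.0006,0.2],[0,0,0,0,0,0,0.2]]}}

```text
t: 15.82
eef_pos: [0.6458, -0.088, 0.0261]
ee_rot: [-3.14, 0.003, -1.233]
force: [0.2, -0.4, -0.9]
width: 0.0293
```

Emit:
{"fn": "play_rows", "kwargs": {"targets": [[0,0,0,0,0,-0.001,0.2],[0,0,0,0,0,-0.0006,0.2],[0,0,0,0,0,0,0.2]]}}

```text
t: 16.2
eef_pos: [0.6459, -0.088, 0.0261]
ee_rot: [-3.14, 0.002, -1.232]
force: [-0.2, -0.6, -0.3]
width: 0.0292
```

Emit:
{"fn": "play_rows", "kwargs": {"targets": [[0,0,0,0,0,-0.0015,0.2],[0,0,0,0,0,-0.001,0.2]]}}

```text
t: 16.45
eef_pos: [0.646, -0.088, 0.0259]
ee_rot: [-3.139, 0.002, -1.231]
force: [-4.2, 1.4, 9.5]
width: 0.0293
```

Contact. Back off slightly and open.

Emit:
{"fn": "play_rows", "kwargs": {"targets": [[0,0,0,0,0,0.0003,0.2],[0,0,0,0,0,0.0002,0.5],[0,0,0,0,0,0,0.5],[0,0,0,0,0,0,0.5]]}}

```text
t: 16.95
eef_pos: [0.6464, -0.088, 0.026]
ee_rot: [-3.139, 0.002, -1.231]
force: [0.6, 0.1, 0.2]
width: 0.0437
```

Emit:
{"fn": "play_rows", "kwargs": {"targets": [[0,0,0,0,0,0.01,0.5],[0,0,0,0,0,0.03,0.5],[0,0,0,0,0,0.04,0.8],[0,0,0,-0.01,0.03,0.02,1],[0,0,0,-0.02,0.055,0,1],[0,0,0,-0.02,0.055,0,1],[0,0,0,-0.02,0.055,0,1],[0,0,0,-0.02,0.055,0,1],[0,0,0,-0.02,0.055,0,1],[0,0,0,-0.02,0.055,0,1],[0,0,0,-0.02,0.055,0,1],[0,0,0,-0.015,0.03,0,1]]}}

```text
t: 18.45
eef_pos: [0.4776, 0.3687, 0.1387]
ee_rot: [-3.128, 0.004, -1.235]
force: [0.1, 0.2, 0.7]
width: 0.0878
```

```bash
python3 - <<'E'
from h import *
for n in("top","side"):
    p,d=grab_frame(n); cv2.imwrite(f"pics/{n}7.png",p);np.save(f"pics/{n}7.npy",d)
b=cv2.imread("pics/side7.png");a=cv2.imread("pics/top7.png")
cv2.imwrite("pics/d7.png",np.hstack([crop(a,210,130,190,190,2),crop(b,210,140,127,127,3)[:380]]))
print(get_state()["eef_pos"],get_state()["ee_rot"])
E
```

```text
[0.47738497 0.36929351 0.1386199 ] [-3.12781363  0.0039457  -1.23328792]
```

View pics/d7.png

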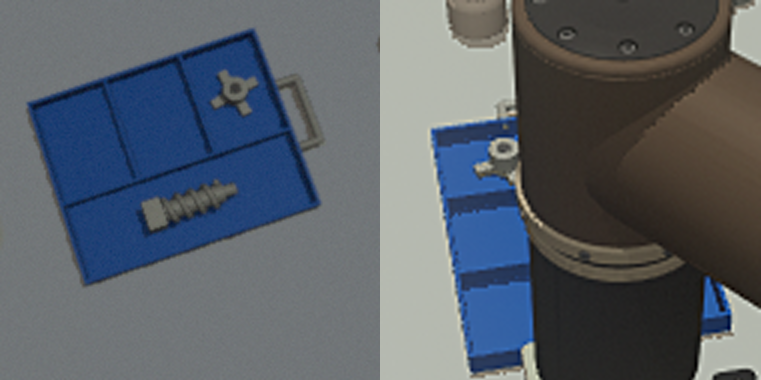

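The knife is in the handle-end bay, hub up, clear of the walls. On to the plate.

Emit:
{"fn": "play_rows", "kwargs": {"targets": [[-0.008,0.012,0,-0.006,0.013,-0.03,1],[0,0,0,-0.005,0.0125,-0.03,1],[0,0,0,0,0,-0.03,1],[0,0,0,0,0,-0.01,1],[0,0,0,0,0,0,1]]}}

```text
t: 19.18
eef_pos: [0.4676, 0.3959, 0.0404]
ee_rot: [-3.137, 0.003, -1.232]
force: [-0.4, 0.1, 0.8]
width: 0.0876
```

Emit:
{"fn": "play_rows", "kwargs": {"targets": [[-0.004,0.004,0,-0.001,-0.001,-0.012,1],[0,0,0,0,0,-0.008,1],[0,0,0,0,0,-0.004,1],[0,0,0,0,0,0,1]], "grip_force": 20}}

```text
t: 19.68
eef_pos: [0.468, 0.3956, 0.0177]
ee_rot: [-3.139, 0.003, -1.233]
force: [0.1, 0.4, 0.1]
width: 0.0877
```

```bash
python3 - <<'E'
from h import *
for n in("top","side"):
    p,d=grab_frame(n); cv2.imwrite(f"pics/{n}8.png",p)
b=cv2.imread("pics/side8.png");a=cv2.imread("pics/top8.png")
cv2.imwrite("pics/d8.png",np.hstack([crop(a,60,190,127,127,3),crop(b,230,290,127,127,3)]))
print(get_state()["eef_pos"])
E
```

```text
[0.46804956 0.39579427 0.01804975]
```

View pics/d8.png

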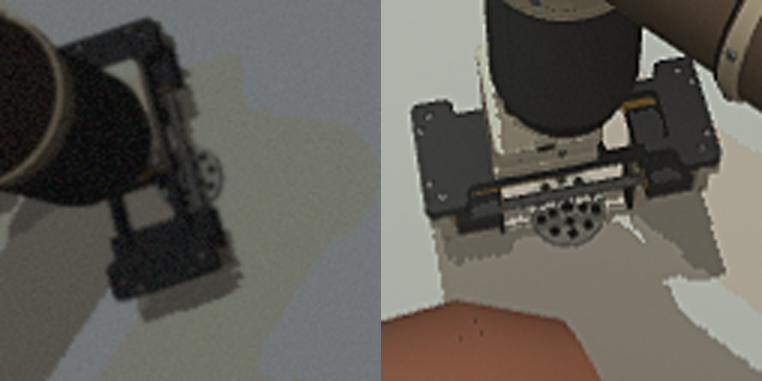

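The plate lies centred between the open fingers in both views. Lower and grip.

Emit:
{"fn": "play_rows", "kwargs": {"targets": [[0,0,0,-0.0015,-0.001,-0.0045,1],[0,0,0,0,0,-0.0005,1],[0,0,0,0,0,0,0.5],[0,0,0,0,0,0,0.5],[0,0,0,0,0,0,0.5],[0,0,0,0,0,0,0.5],[0,0,0,0,0,0,0.5],[0,0,0,0,0,0,0.5]]}}

```text
t: 20.78
eef_pos: [0.4666, 0.3951, 0.0134]
ee_rot: [-3.138, 0.003, -1.233]
force: [0.1, 0.1, 0.5]
width: 0.0532
```

Emit:
{"fn": "play_rows", "kwargs": {"targets": [[0,0,0,0,0,0.015,0.5],[0,0,0,0,0,0.03,0.5],[0,0,0,0,0,0.03,0.5],[0,0,0,0.01,-0.03,0.01,0.5],[0,0,0,0.021,-0.056,0,0.5],[0,0,0,0.021,-0.056,0,0.5],[0,0,0,0.021,-0.056,0,0.5],[0,0,0,0.021,-0.056,0,0.5],[0,0,0,0.021,-0.056,0,0.5],[0,0,0,0.02,-0.05,0,0.5],[0,0,0,0.01,-0.025,0,0.5],[0,0,0,0,0,0,0.5]]}}

```text
t: 22.28
eef_pos: [0.6159, -0.0009, 0.1137]
ee_rot: [-3.127, 0.005, -1.229]
force: [-0.7, -0.0, -1.2]
width: 0.0533
```

```bash
python3 - <<'E'
from h import *
for n in("top","side"):
    p,d=grab_frame(n); cv2.imwrite(f"pics/{n}9.png",p)
b=cv2.imread("pics/side9.png");a=cv2.imread("pics/top9.png")
cv2.imwrite("pics/d9.png",np.hstack([crop(a,210,130,190,190,2),crop(b,200,120,127,127,3)[:380]]))
print(get_state()["eef_pos"],get_state()["ee_rot"])
E
```

```text
[0.61549855 0.00087462 0.11359977] [-3.12671505  0.00479805 -1.2266718 ]
```

View pics/d9.png

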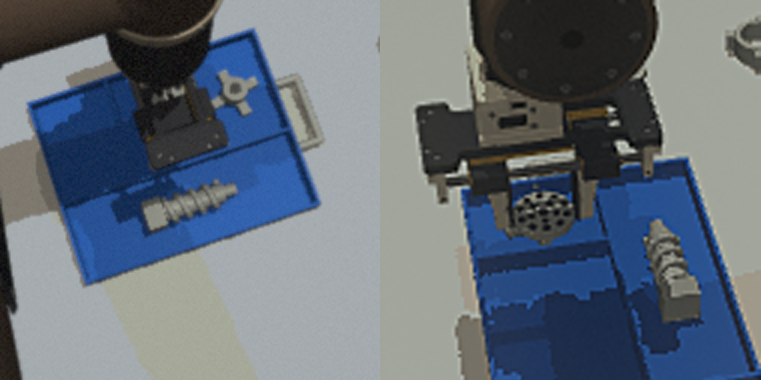

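Emit:
{"fn": "play_rows", "kwargs": {"targets": [[-0.009,0.011,-0.005,-0.0017,0,-0.025,0.5],[0,0,0,0,0,-0.025,0.5],[0,0,0,0,0,-0.018,0.5],[0,0,0,0,0,-0.005,0.5],[0,0,0,0,0,0,0.5]]}}

```text
t: 23.0
eef_pos: [0.6136, 0.0068, 0.0421]
ee_rot: [-3.137, -0.0, -1.225]
force: [0.4, -0.5, -1.2]
width: 0.0529
```

Emit:
{"fn": "play_rows", "kwargs": {"targets": [[0,0.002,-0.007,0,-0.006,-0.006,0.5],[0,0,0,0,0,-0.007,0.5],[0,0,0,0,0,-0.004,0.5],[0,0,0,0,0,0,0.5]]}}

```text
t: 23.5
eef_pos: [0.6145, 0.0009, 0.0259]
ee_rot: [-3.136, 0.0, -1.232]
force: [-0.3, -0.0, -0.2]
width: 0.0533
```

Emit:
{"fn": "play_rows", "kwargs": {"targets": [[0.001,0.003,0,0,0,-0.004,0.5],[0,0,0,0,0,-0.002,0.5],[0,0,0,0,0,-0.001,0.5],[0,0,0,0,0,0,0.5]]}}

```text
t: 24.0
eef_pos: [0.6147, 0.0009, 0.0186]
ee_rot: [-3.138, 0.002, -1.232]
force: [0.6, 0.4, -1.6]
width: 0.0533
```

Emit:
{"fn": "play_rows", "kwargs": {"targets": [[0,0,0,0,0,-0.0012,0.5],[0,0,0,0,0,-0.0006,0.5],[0,0,0,0,0,0,0.5]]}}

```text
t: 24.38
eef_pos: [0.6149, 0.0009, 0.0174]
ee_rot: [-3.138, 0.002, -1.232]
force: [-0.9, 0.2, -1.0]
width: 0.0532
```

Emit:
{"fn": "play_rows", "kwargs": {"targets": [[0,0,0,0,0,-0.0012,0.5],[0,0,0,0,0,-0.0008,0.5]]}}

```text
t: 24.62
eef_pos: [0.6149, 0.0009, 0.0172]
ee_rot: [-3.137, 0.002, -1.231]
force: [-4.5, 0.3, 7.5]
width: 0.0532
```

Emit:
{"fn": "play_rows", "kwargs": {"targets": [[0,0,0,0,0,0.0003,0.5],[0,0,0,0,0,0,0.72],[0,0,0,0,0,0,0.72],[0,0,0,0,0,0,0.72]]}}

```text
t: 25.12
eef_pos: [0.6154, 0.0011, 0.0175]
ee_rot: [-3.136, 0.002, -1.231]
force: [-0.6, -0.7, 0.8]
width: 0.0631
```

Emit:
{"fn": "play_rows", "kwargs": {"targets": [[0,0,0,0,0,0.01,0.72],[0,0,0,0,0,0.03,0.72],[0,0,0,0,0,0.04,0.8],[0,0,0.05,-0.01,-0.03,0.02,1],[0,0,0.07,-0.022,-0.055,0,1],[0,0,0.07,-0.022,-0.055,0,1],[0,0,0.07,-0.022,-0.055,0,1],[0,0,0.07,-0.022,-0.055,0,1],[0,0,0.07,-0.022,-0.055,0,1],[0,0,0.05,-0.022,-0.055,0,1],[0,0,0.01,-0.015,-0.03,0,1],[0,0,0,0,0,0,1]]}}

```text
t: 26.62
eef_pos: [0.4546, -0.4004, 0.1302]
ee_rot: [-3.13, -0.008, -0.751]
force: [-0.5, -0.7, 0.0]
width: 0.0875
```

```bash
python3 - <<'E'
from h import *
for n in("top","side"):
    p,d=grab_frame(n); cv2.imwrite(f"pics/{n}10.png",p)
b=cv2.imread("pics/side10.png");a=cv2.imread("pics/top10.png")
cv2.imwrite("pics/d10.png",np.hstack([crop(a,210,130,190,190,2),crop(b,210,140,127,127,3)[:380]]))
print(get_state()["eef_pos"],get_state()["ee_rot"])
E
```

```text
[ 0.45567687 -0.39867929  0.13016156] [-3.1299687  -0.00827859 -0.7490727 ]
```

View pics/d10.png

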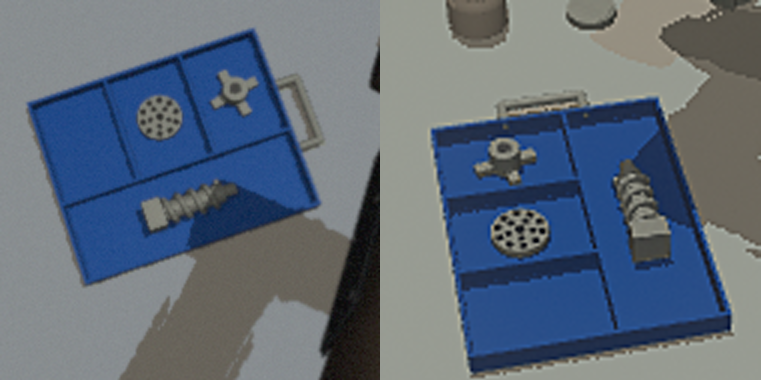

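The plate is flat in the middle bay. Now down over the lugged ring.

Emit:
{"fn": "play_rows", "kwargs": {"targets": [[-0.003,0.013,-0.017,-0.0027,0.0037,-0.03,1],[0,0,0,0,0,-0.025,1],[0,0,0,0,0,-0.015,1],[0,0,0,0,0,-0.005,1],[0,0,0,0,0,0,1]]}}

```text
t: 27.35
eef_pos: [0.4567, -0.3919, 0.0561]
ee_rot: [-3.14, -0.005, -0.761]
force: [-0.9, -0.1, 0.3]
width: 0.0874
```

```bash
python3 - <<'E'
from h import *
for n in("top","side"):
    p,d=grab_frame(n); cv2.imwrite(f"pics/{n}11.png",p)
b=cv2.imread("pics/side11.png");a=cv2.imread("pics/top11.png")
cv2.imwrite("pics/d11.png",np.hstack([crop(a,400,195,127,127,3),crop(b,270,80,127,127,3)]))
print(get_state()["eef_pos"],get_state()["ee_rot"])
E
```

```text
[ 0.45690597 -0.3921599   0.05658423] [-3.13968148 -0.00600228 -0.76138124]
```

View pics/d11.png

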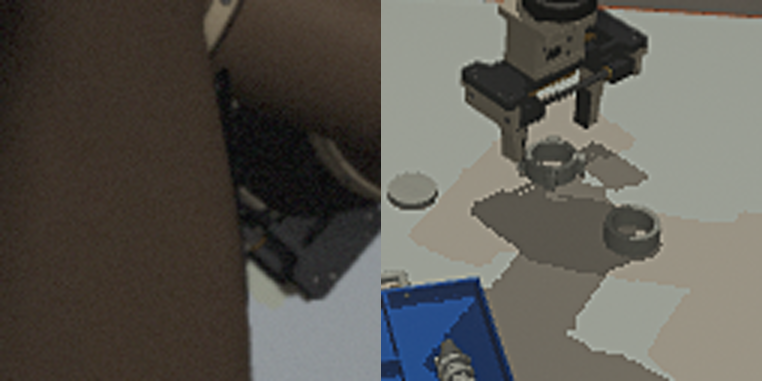

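Emit:
{"fn": "play_rows", "kwargs": {"targets": [[0.004,0.004,-0.005,-0.004,-0.003,-0.008,1],[0,0,0,0,0,-0.008,1],[0,0,0,0,0,-0.004,1],[0,0,0,0,0,0,1]]}}

```text
t: 27.95
eef_pos: [0.4529, -0.3959, 0.0363]
ee_rot: [-3.139, -0.002, -0.767]
force: [0.2, -0.9, -0.2]
width: 0.088
```

```bash
python3 - <<'E'
from h import *
p,d=grab_frame("side"); cv2.imwrite("pics/side12.png",p)
cv2.imwrite("pics/d12.png",crop(p,290,90,80,70,8))
print(get_state()["eef_pos"],get_state()["ee_rot"])
E
```

```text
[ 0.4530387  -0.39597189  0.0364642 ] [-3.13887254e+00 -1.88808206e-03 -7.67290603e-01]
```

View pics/d12.png

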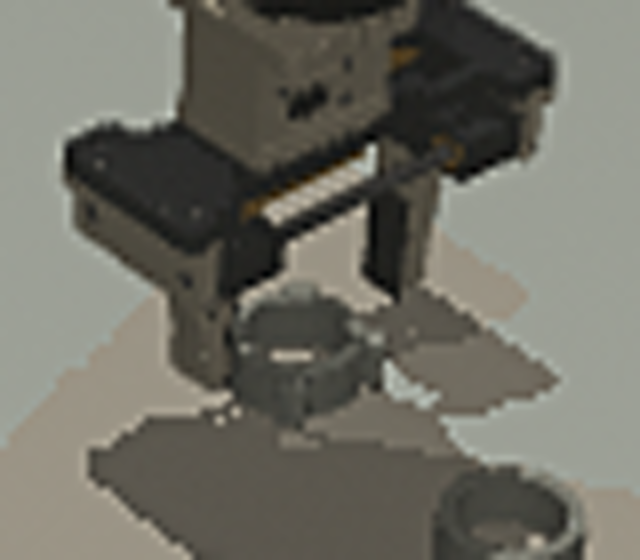

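The fingers straddle the ring between lugs, and the smooth ring is clear. Descend and grip.

Emit:
{"fn": "play_rows", "kwargs": {"targets": [[0,0,0,0,0.0007,-0.007,1],[0,0,0,0,0,-0.006,1],[0,0,0,0,0,-0.003,1],[0,0,0,0,0,0,1]], "grip_force": 25}}

```text
t: 28.5
eef_pos: [0.4532, -0.3952, 0.0194]
ee_rot: [-3.139, -0.002, -0.767]
force: [0.4, 0.1, -0.1]
width: 0.0877
```

Emit:
{"fn": "play_rows", "kwargs": {"targets": [[0,0,0,0,0,-0.0015,1],[0,0,0,0,0,0,0.55],[0,0,0,0,0,0,0.55],[0,0,0,0,0,0,0.55],[0,0,0,0,0,0,0.55],[0,0,0,0,0,0,0.55],[0,0,0,0,0,0,0.55]]}}

```text
t: 29.38
eef_pos: [0.4535, -0.3953, 0.0183]
ee_rot: [-3.139, -0.003, -0.767]
force: [0.5, 0.2, -1.3]
width: 0.0578
```

Emit:
{"fn": "play_rows", "kwargs": {"targets": [[0,0,0,0,0,0.015,0.5],[0,0,0,0,0,0.03,0.5],[0,0,0,0,0,0.035,0.5],[0,0,-0.03,0.007,0.03,0.01,0.5],[0,0,-0.06,0.015,0.056,0,0.5],[0,0,-0.06,0.015,0.056,0,0.5],[0,0,-0.06,0.015,0.056,0,0.5],[0,0,-0.06,0.015,0.056,0,0.5],[0,0,-0.06,0.015,0.056,0,0.5],[0,0,-0.06,0.015,0.056,0,0.5],[0,0,-0.06,0.015,0.056,0,0.5],[0,0,-0.01,0.012,0.04,0,0.5]]}}

```text
t: 30.88
eef_pos: [0.5797, 0.0791, 0.1235]
ee_rot: [-3.129, -0.007, -1.247]
force: [0.6, -1.1, -1.2]
width: 0.0575
```

```bash
python3 - <<'E'
from h import *
for n in("top","side"):
    p,d=grab_frame(n); cv2.imwrite(f"pics/{n}13.png",p)
b=cv2.imread("pics/side13.png");a=cv2.imread("pics/top13.png")
cv2.imwrite("pics/d13.png",np.hstack([crop(a,210,130,190,190,2),crop(b,200,150,127,127,3)[:380]]))
print(get_state()["eef_pos"],get_state()["ee_rot"])
E
```

```text
[0.58085649 0.08054492 0.12347777] [-3.12748715 -0.00678756 -1.24382433]
```

View pics/d13.png

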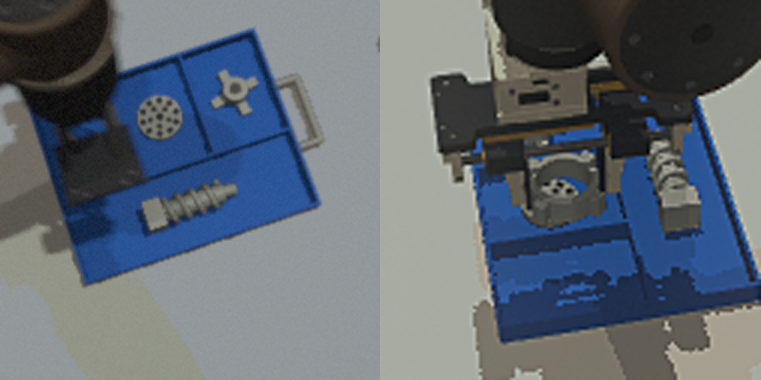

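Emit:
{"fn": "play_rows", "kwargs": {"targets": [[0.002,0.014,0.012,0.0017,0.009,-0.025,0.5],[0,0,0,0,0,-0.025,0.5],[0,0,0,0,0,-0.015,0.5],[0,0,0,0,0,-0.005,0.5],[0,0,0,0,0,0,0.5]]}}

```text
t: 31.6
eef_pos: [0.5834, 0.0905, 0.0559]
ee_rot: [-3.136, -0.0, -1.229]
force: [0.5, 0.5, -0.8]
width: 0.0577
```

Emit:
{"fn": "play_rows", "kwargs": {"targets": [[0.001,0.003,-0.003,-0.0008,-0.001,-0.008,0.5],[0,0,0,0,0,-0.008,0.5],[0,0,0,0,0,-0.005,0.5],[0,0,0,0,0,0,0.5]]}}

```text
t: 32.1
eef_pos: [0.5834, 0.0893, 0.035]
ee_rot: [-3.137, 0.002, -1.233]
force: [-0.4, -0.4, -1.6]
width: 0.058
```

Emit:
{"fn": "play_rows", "kwargs": {"targets": [[0.001,0.002,0,-0.0005,0,-0.005,0.5],[0,0,0,0,0,-0.003,0.5],[0,0,0,0,0,-0.0015,0.5],[0,0,0,0,0,0,0.5]]}}

```text
t: 32.6
eef_pos: [0.583, 0.0895, 0.0251]
ee_rot: [-3.138, 0.004, -1.233]
force: [0.1, 0.1, -0.3]
width: 0.0579
```

Emit:
{"fn": "play_rows", "kwargs": {"targets": [[0,0,0,0,0,-0.0015,0.5],[0,0,0,0,0,-0.001,0.5],[0,0,0,0,0,0,0.5]]}}

```text
t: 32.98
eef_pos: [0.5832, 0.0896, 0.0226]
ee_rot: [-3.138, 0.004, -1.233]
force: [0.3, 0.4, -1.6]
width: 0.0577
```

Emit:
{"fn": "play_rows", "kwargs": {"targets": [[0,0,0,0,0,-0.001,0.5],[0,0,0,0,0,-0.0008,0.5],[0,0,0,0,0,-0.0008,0.5]]}}

```text
t: 33.35
eef_pos: [0.5833, 0.0897, 0.0222]
ee_rot: [-3.137, 0.004, -1.232]
force: [-3.2, 0.3, 6.2]
width: 0.0576
```

Contact. Release and lift away.

Emit:
{"fn": "play_rows", "kwargs": {"targets": [[0,0,0,0,0,0.0003,0.5],[0,0,0,0,0,0,0.77],[0,0,0,0,0,0,0.77],[0,0,0,0,0,0,0.77],[0,0,0,0,0,0.01,0.77],[0,0,0,0,0,0.025,0.77],[0,0,0,0,0,0.04,0.77],[0,0,0,-0.01,0.03,0.04,0.77],[0,0,0,-0.015,0.055,0.03,0.77],[0,0,0,-0.015,0.055,0.02,0.77],[0,0,0,-0.02,0.055,0,0.77],[0,0,0,-0.02,0.055,0,0.77]]}}

```text
t: 34.85
eef_pos: [0.5025, 0.3414, 0.1986]
ee_rot: [-3.131, 0.006, -1.238]
force: [1.0, 1.3, 0.5]
width: 0.0676
```

Emit:
{"fn": "play_rows", "kwargs": {"targets": [[0,0,0,-0.03,0.05,0,0.77],[0,0,0,-0.03,0.05,0,0.77],[0,0,0,-0.02,0.03,0,0.77],[0,0,0,0,0,0,0.77],[0,0,0,0,0,0,0.77]]}}

```text
t: 35.48
eef_pos: [0.4176, 0.4791, 0.2024]
ee_rot: [-3.128, 0.008, -1.233]
force: [-0.3, 0.6, 0.0]
width: 0.0676
```

```bash
python3 - <<'E'
from h import *
for n in("top","side"):
    p,d=grab_frame(n); cv2.imwrite(f"pics/{n}14.png",p);np.save(f"pics/{n}14.npy",d)
b=cv2.imread("pics/side14.png");a=cv2.imread("pics/top14.png")
cv2.imwrite("pics/d14.png",np.hstack([crop(a,210,130,190,190,2),crop(b,210,140,127,127,3)[:380]]))
print(get_state()["eef_pos"],get_state()["t"])
d=np.load("pics/top14.npy");P=cloud("top",d,np.ones(d.shape,bool));P[:,2]-=.0005
c=np.array([.5694,-.0148]);ey=np.array([.3316,-.9434]);ex=np.array([-.9434,-.3316])
X=(P[:,:2]-c)@ex;Y=(P[:,:2]-c)@ey
for k,(cx,cy,hx,hy) in dict(worm=(64,0,42,135),knife=(-47,94,58,42),plate=(-47,0,58,42),ring=(-47,-94,58,42)).items():
    m=(abs(X*1e3-cx)<hx)&(abs(Y*1e3-cy)<hy); z=P[m,2]*1e3; m2=m.copy(); m2[m]=z>8.5
    fl=np.median(z[z<8]);print(k,"floor",fl.round(1),"z pct",np.percentile(P[m2,2]*1e3,[50,90,98]).round(1),"x",(X[m2]*1e3).min().round(1),(X[m2]*1e3).max().round(1),"y",(Y[m2]*1e3).min().round(1),(Y[m2]*1e3).max().round(1))
    A=np.c_[X[m2],Y[m2],np.ones(m2.sum())]; 
    if k in("plate","ring"):
        s=P[m2,2]>(0.009 if k=="plate" else .024); co=np.linalg.lstsq(A[s],P[m2,2][s],rcond=None)[0];print("  slope deg",np.degrees(co[:2]).round(2))
E
```

```text
[0.41812206 0.47864305 0.20243769] 35.575
worm floor 4.1 z pct [32.2 38.6 40.6] x 23.0 103.7 y -129.2 126.7
knife floor 4.2 z pct [15.5 29.6 31.1] x -104.6 -0.5 y 53.0 132.8
plate floor 4.1 z pct [13.  15.4 16.7] x -103.7 -0.5 y -40.9 39.7
  slope deg [0.03 0.1 ]
ring floor 4.2 z pct [26.3 29.6 31.1] x -93.1 0.7 y -134.5 -52.2
  slope deg [-0.25 -0.13]
```

View pics/d14.png

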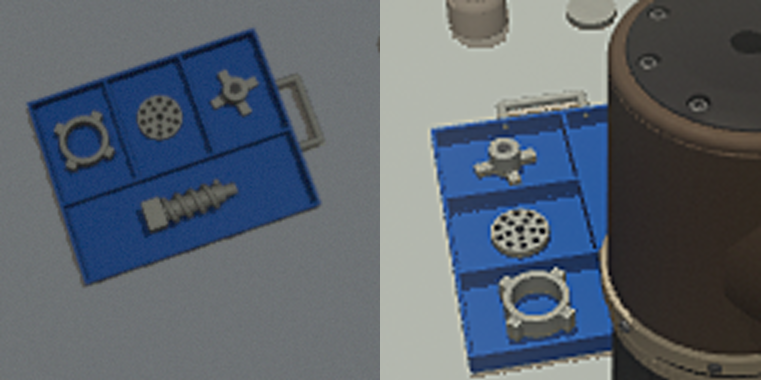

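View pics/top14.png

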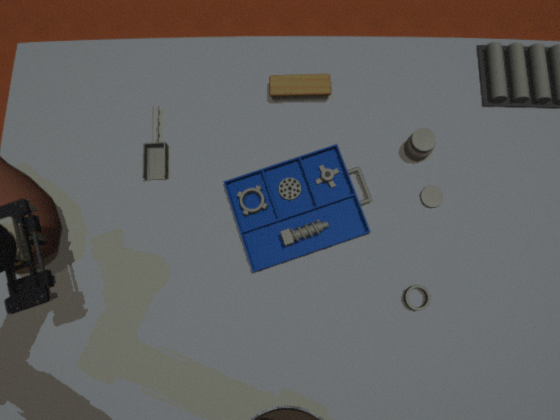

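All four parts lie flat in their bays, none touching a wall, and the bystanders haven't moved: jar (422,142), disc (430,196), smooth ring (416,297) and scoop (156,150) are at the same pixels as before. Handing in.

```bash
python3 -c "
from station import *
print(job_done())"
```

```text
the job is handed in; nothing more can be done
None
```

The four mincer parts are in the blue tray and the job is handed in, at about 36 s of the 96 s allowed.

- **Placing:** I placed the worm lying in the long bay, then the knife (hub up) in the bay by the handle, the hole plate in the middle bay, and the lugged ring in the far bay. Each was lowered until the wrist force showed contact (about 6 to 13 N) and only then released.
- **Final views:** The top view shows each part in its own bay, clear of the walls. The side view agrees for the three short bays, but there the arm hid most of the long bay, so the worm's last check is from the top camera only.
- **Heights:** Top-camera depth gave about 13 mm for the plate, 28 for the ring and knife hub and 38 for the worm. Those match parts resting on the 4 mm floor, within depth noise of 1 to 3 mm. The plate and ring are level to about 0.3° or better.
- **Left alone:** The plain disc, smooth ring, jar and scoop appear in the same place as in the first picture.
- **A check that told nothing:** My automatic sideways-extent check caught the tray walls, so for clearance from the walls I relied on the pictures.

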